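# Set the polarimeter's analyser lever to +60 degrees

## Robot

A 7-joint arm with a two-finger parallel gripper is mounted at the origin on the work surface. World frame = base frame: x ahead of the robot, y to its left, z up, the work surface at z = 0. Lengths are in m, angles in rad, forces in N, time in s.
With the tool pointing down it reaches from about 0.4 to 0.9 m from the base axis. Payload 5.5 kg.
Tool frame: the origin (TCP) lies midway between the tips of the shut fingers; the grasp point (between the pads) lies arm.grasp_offset behind it (arm.grasp_offset is the distance from the TCP to the grasp point, in m); z points along the fingers, y is the direction in which the jaws open and shut (so a half turn about z gives the same grasp; the last joint's range is limited). The gripper opens to 92 mm and grips with 3 to 60 N. Pads are 19 mm wide; open, the fingers measure 130 mm over their backs; the gripper's body (75 mm by 190 mm) begins 47 mm behind the grasp point.
Start: joints at [1.608, 0.501, -0.427, 1.55, 0.221, 1.138, -0.21], TCP at [0.146, -0.633, 0.227] pointing down, gripper open.
Joint ranges: [-2.88, 2.88], [-0.31, 2.03], [-1.54, 1.56], [0.2, 2.42], [-1.41, 4.55], [0.19, 2.02], [-2.57, 2.57]. Speed limits (rad/s): [2.57, 2.57, 3.14, 3.14, 3.14, 3.14, 3.14].

## Interface

Orientations are given as a unit quaternion [x, y, z, w].
In Python, from plant import get_obs, optics, finish_job, arm gives the robot as it stands.
- The arm moves only by the shell command python3 -m crank 'ROWS' [FORCE]. ROWS is JSON, a list of rows, each an object with "offset": the shift along the tool's x, y, z in mm, a list of three; "twist": the turn, a rotation vector about the tool's x, y, z in rad, a list of three; "gripper": the finger opening in mm, from 0 to 91.8. In form: [{"offset": [dx, dy, dz], "twist": [ax, ay, az], "gripper": gripper}, ...]. A call has 1 to 8 rows; each row is the pose to reach, as a shift and turn from the pose commanded when the call began, along the tool's axes at that moment; what a row does not reach only later rows make up. A row lasts 1/8 s, in which the tool goes at most 62.5 mm and 10.7 degrees, less where a joint would pass 70% of its speed; a pose out of reach is approached as far as the arm can. A call with a gripper value outside its range is refused whole. The fingers move at their own pace and stop on an object; FORCE is the grip in N (left out, the last holds). Time passes only in rows, so rows that repeat a pose let the fingers close. It gives the time, the measured TCP pose, the force and the opening at its end, in the units of the state.
- get_obs(): the state, without advancing time (a new reading comes with each control period).
- optics.get_image(name): name is "side" or "top"; returns a dict with "image" (400x640x3 uint8, red, green, blue), "range_z" (400x640 float32, m along the optical axis (not along the pixel's ray), 0 where there is no reading), "vfov" (degrees; the focal length in pixels is half the picture's height over the tangent of half this angle, whatever the lens; pixels are square), "cx", "cy" (the principal point, pixels), "k1" (the pictures are not rectified: a ray, as slopes to the right and down, at radius r is drawn at 1 + k1 r^2 times it, then the intrinsics apply), "T" (4x4, takes a point from camera to world coordinates). Camera axes: x right, y down, z forward; pixel columns grow to the right and rows downward; lengths in m; the calibration is good to about 2 mm. A picture is of the moment at which its call begins.
- finish_job(): hands the job in, once; it reports no verdict.
The state is a dict: "time_s": time; "q": joint angles; "joint_velocities": joint speeds; "joint_efforts": joint torques, N m; "tcp_pos": TCP position; "tool_rot": TCP orientation; "force": force on the tool from outside, world axes, zero at the start; "wrist_torque": the same for the moment, N m; "grip_width": finger opening in m.
Only numpy, scipy, OpenCV 4.12 (cv2) and the standard library are available. Lean on these libraries where they do the work, as an engineer would, in place of code of your own. Each camera call takes 0.05 s, during which the arm holds its last target.

## Task

The sugar standard is standing in the polarimeter: set the analyser to its expected reading of plus 60 degrees. Gently push the blue-tipped lever clockwise (seen from above) round the scale with the fingertips until it points at the second long mark past the red zero mark, leave it there and move clear. Don't shift the instrument or disturb the things around it.

Things in the scene. Friction and masses are not known exactly. Their poses are not given: they have to be found in the camera images.
- analyser (a joint): Scale reading of the analyser ring, rad: 0 with the lever at the red zero mark, growing as the lever turns clockwise seen from above; +60 degrees is 1.047. Turns about the vertical through ring_axis between stops at -1.75 and 1.92; starts between -1.3 and 0.26. Friction only: about 1 N at the lever moves it and it stays where it is left (no spring or detents, no coasting).
- ring_axis (a point): On the ring's turning axis at the height of the lever's centre line, 183 mm above the bench. x points to the back of the instrument (zero mark on the -x side), z up; the lever at joint value q points along (-cos q, sin q, 0) of this frame. Ring 84 mm in diameter; its 40 mm wide rubber eyecup ends 21 mm above the lever's centre line and is the highest part of the instrument.
- lever_tip (a point): Centre of the blue 15 mm ball ending the lever, 112 mm from the axis. The lever is a level steel rod, 6 mm thick, running radially from the black ring (42 mm from the axis) to the ball. Beyond 72 mm from the axis the air below the lever is free for 110 mm, down to the lamp housing, so fingertips can reach down beside the rod.
- mark_zero (a point): The red zero mark: outer end of a 4 mm wide red line on the white scale disc, 67 mm from the axis. Disc 143 mm in diameter, its face 9 mm below the lever's centre line. The ring carries a white index line in line with the lever.
- mark_plus60 (a point): The target: outer end of the +60 degree mark on the scale disc, 67 mm from the axis; the second long black mark clockwise of the red one. Long marks (21 mm) every 30 degrees from -90 to +90, middling ones every 10, short ones every 5; no numerals.
- polarimeter: White bench polarimeter, 2.9 kg, loose on rubber feet. Origin on the bench under the ring's axis; x to the back, z up. Lamp housing 220 x 140 x 44 mm (x -100 to +120 mm), amber sample cell in the open bay under the head, pillar at the back (x 71 to 105 mm); scale disc's face 173 mm above the bench. Not to be shifted, tipped or lifted.
- bottle: Bystander: glass media bottle with a blue screw cap and brown broth, 73 mm in diameter, 145 mm high; origin at the centre of its underside. Leave alone.
- rack: Bystander: blue test-tube rack with red-capped tubes, 72 x 120 mm, 114 mm high; origin at the centre of its underside. Leave alone.
- beaker: Bystander: beaker covered with aluminium foil, 76 mm in diameter, 111 mm high; origin at the centre of its underside. Leave alone.
- lighter: Bystander: blue stick lighter lying on the bench, 188 x 26 mm, 21 mm high, its steel nozzle towards its own +x; origin on its underside, 80 mm from the handle end. Leave alone.

How it is judged:
On the way:
1. a finger pushes the analyser's lever forward on its way to the mark (contact force between the fingers and polarimeter above 0.2 N and value of joint analyser above 0.45 rad), for 0.05 s.
At the end, for the whole second after the job is handed in: The analyser lever rests at +60 degrees within 3 degrees (0.995 to 1.100 rad); the polarimeter stands upright within 10 mm of where it was, and bottle, rack, beaker and lighter are within 15 mm of where they were (value of joint analyser between 0.995 and 1.1 rad and velocity of joint analyser between -0.03 and 0.03 rad/s and distance of polarimeter from where it was at the start of the episode below 0.01 m and angle between polarimeter's own z axis and vertical below 0.05 rad and distance of each of bottle, rack, beaker, lighter from where it was at the start of the episode below 0.015 m); the robot touches nothing.
It fails at once if the polarimeter is pushed or gripped harder than 20 N (contact force between the fingers and polarimeter above 20 N).
It fails at once if the polarimeter is shifted by more than 15 mm, lifted or tipped (distance of polarimeter from where it was at the start of the episode above 0.015 m or angle between polarimeter's own z axis and vertical above 0.08 rad).
It fails at once if a bystander is knocked away, lifted or carried (distance of any of bottle, rack, beaker, lighter from where it was at the start of the episode above 0.02 m).
It also fails if it takes over 51 s, if anything falls off the work surface, if the arm or the gripper's body presses on something with over 40 N, if the wrist force passes 120 N, or if a joint passes its speed limit or range.

## Working session

There is one attempt and no reset: what is moved stays moved. The work goes in short steps, Python scripts to look and compute and a shell command to move; the robot and the scene stay as the last step left them, time stands still between calls to the robot, and variables do not carry over. Pictures are saved under pics/ and viewed, and the job is handed in when it is done.

```bash
mkdir -p pics; ls; cat > h.py <<'E'
import numpy as np,cv2
from plant import get_obs,optics,arm
def cap(n,tag):
    d=optics.get_image(n); cv2.imwrite(f'pics/{tag}.png',d['image'][:,:,::-1]); np.savez(f'{tag}.npz',**d); return d
def ray(d,u,v):
    f=200/np.tan(np.radians(float(d['vfov']))/2); k1=float(d['k1'])
    K=np.array([[f,0,float(d['cx'])],[0,f,float(d['cy'])],[0,0,1]])
    p=cv2.undistortPoints(np.array([[[u,v]]],float),K,np.array([k1,0,0,0.]))[0,0]
    return np.array([p[0],p[1],1.])
def onplane(d,u,v,z):
    T=d['T'];r=T[:3,:3]@ray(d,u,v);o=T[:3,3];return o+r*(z-o[2])/r[2]
def depthpt(d,u,v):
    z=d['range_z'][int(v),int(u)];return (d['T']@np.append(ray(d,u,v)*z,1))[:3]
E
python3 - <<'E'
from h import *
print(get_obs(),arm.grasp_offset)
for n in('top','side'):
    d=cap(n,n+'0');print(n,d['vfov'],d['k1'],d['cx'],d['cy'],d['T'])
E
```

```text
pics
{'time_s': 0.0, 'q': array([ 1.60820083,  0.50182473, -0.4268242 ,  1.55139307,  0.22082015,
        1.13828086, -0.21032364]), 'joint_velocities': array([ 1.64517504e-03, -6.36977028e-04, -1.17593068e-04,  1.19929825e-03,
        2.43482514e-05, -1.35555158e-03,  1.76127308e-03]), 'joint_efforts': array([ 1.87917753e-04, -5.66598094e+01, -5.81619367e+00, -2.79112029e+01,
       -6.86551351e-02,  3.09022784e-02,  2.12750751e-04]), 'tcp_pos': array([ 0.14534602, -0.63286424,  0.22571944]), 'tool_rot': array([ 9.93630166e-01,  1.12686477e-01, -7.00581590e-05, -9.19336490e-04]), 'force': array([-0.34769906, -0.1989098 , -0.192418  ]), 'wrist_torque': array([-0.03564119,  0.01112249,  0.01649056]), 'grip_width': 0.09170483237716837} 0.0188
top 55.37262958675838 0.020077423457831377 315.5691238436561 199.11694971711412 [[ 0.01742651 -0.99592068  0.08853423  0.41958251]
 [-0.999634   -0.01552178  0.02215723 -0.00421594]
 [-0.02069263 -0.08888794 -0.99582667  1.046033  ]
 [ 0.          0.          0.          1.        ]]
side 50.47012679907922 -0.024968906180479773 321.8384457526814 201.0949231542653 [[-0.95932975 -0.1948218   0.20428144  0.24938433]
 [-0.282039    0.69188081 -0.66464648  0.74454748]
 [-0.01185079 -0.69523047 -0.71868919  0.94213659]
 [ 0.          0.          0.          1.        ]]
```

View pics/top0.png

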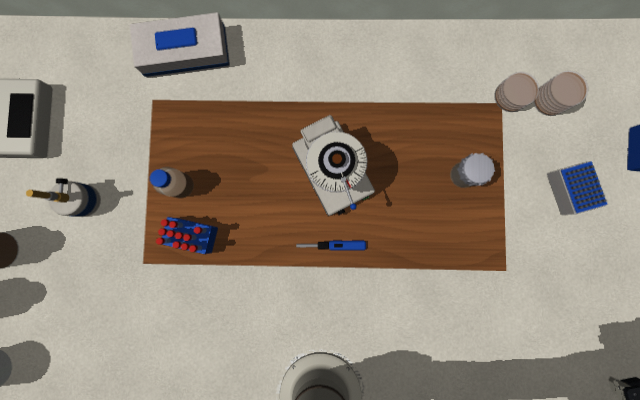

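View pics/side0.png

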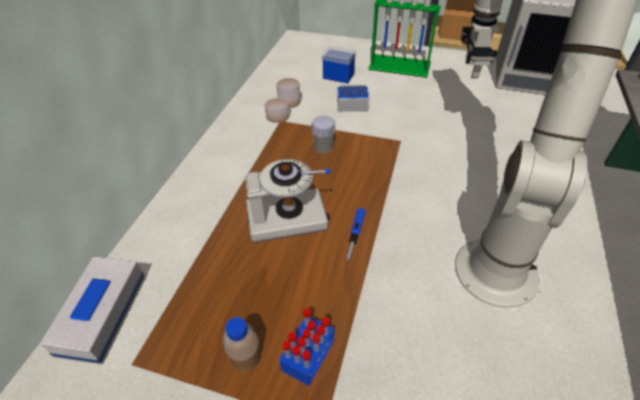

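```bash
python3 - <<'E'
from h import *
a=cv2.imread('pics/top0.png')[100:260,260:420];b=cv2.imread('pics/side0.png')[140:250,230:350]
cv2.imwrite('pics/topz.png',cv2.resize(a,(600,600),interpolation=cv2.INTER_CUBIC))
cv2.imwrite('pics/sidez.png',cv2.resize(b,(600,550),interpolation=cv2.INTER_CUBIC))
E
```

```text
(no output)
```

View pics/topz.png

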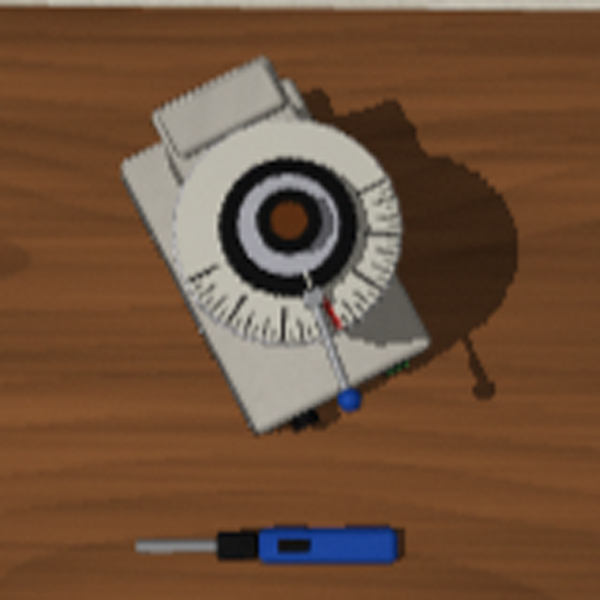

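View pics/sidez.png

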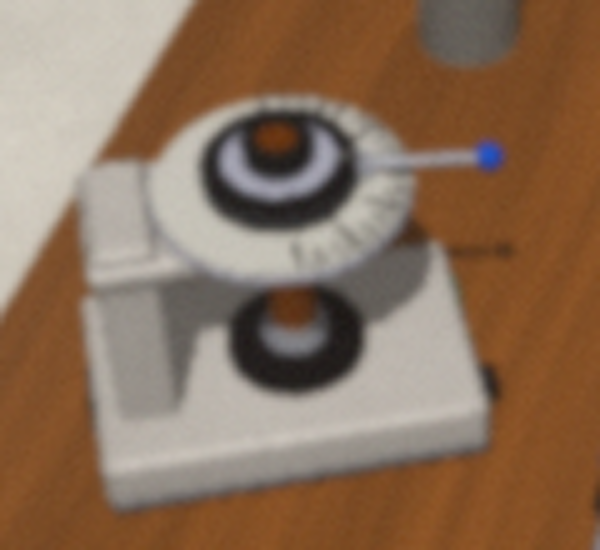

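```bash
cat > meas.py <<'E'
from h import *
def comp(m,near=None):
    n,l,s,c=cv2.connectedComponentsWithStats(m.astype(np.uint8)); return [(s[i,4],c[i]) for i in range(1,n)]
def ball(d,box):
    im=d['image'].astype(int);x0,x1,y0,y1=box
    m=np.zeros(im.shape[:2],bool);s=im[y0:y1,x0:x1]
    m[y0:y1,x0:x1]=(s[...,2]>s[...,0]+50)&(s[...,2]>s[...,1]+40)
    return max(comp(m),key=lambda t:t[0])
def lsray(prs):
    A=0;b=0
    for d,(u,v) in prs:
        r=d['T'][:3,:3]@ray(d,u,v);r/=np.linalg.norm(r);P=np.eye(3)-np.outer(r,r);A=A+P;b=b+P@d['T'][:3,3]
    return np.linalg.solve(A,b)
E
python3 - <<'E'
from meas import *
t=np.load('top0.npz');s=np.load('side0.npz')
b=ball(t,(310,390,170,230));print(b); bs=ball(s,(300,340,160,185));print(bs)
pb=onplane(t,*b[1],.183);print('ball top',pb,'side',onplane(s,*bs[1],.183),'tri',lsray([(t,b[1]),(s,bs[1])]))
im=t['image'].astype(int)
m=np.zeros((400,640),bool);q=im[100:260,260:420];m[100:260,260:420]=(q[...,0]>q[...,1]+60)&(q[...,0]>q[...,2]+60)&(q[...,0]>120)
c=[x for x in comp(m) ];print(sorted(c,key=lambda t:-t[0])[:4])
# depth points at disc height
uu,vv=np.meshgrid(range(290,400),range(120,215));P=np.array([depthpt(t,u,v) for u,v in zip(uu.ravel(),vv.ravel())])
k=(P[:,2]>.165)&(P[:,2]<.25);Q=P[k];print(k.sum(),np.percentile(Q[:,2],[5,50,95]))
# disc
k=(P[:,2]>.165)&(P[:,2]<.181);mask=np.zeros((400,640),np.uint8);mask[vv.ravel()[k],uu.ravel()[k]]=255
cv2.imwrite('pics/m.png',cv2.resize(mask[100:260,260:420],(600,600),interpolation=0))
E
```

```text
(np.int32(26), array([352.5, 206. ]))
(np.int32(17), array([327.11764706, 170.58823529]))
ball top [ 0.48196457 -0.06894379  0.183     ] side [ 0.48359253 -0.07026366  0.183     ] tri [ 0.48247417 -0.06868102  0.18457758]
[(np.int32(7), array([349.14285714, 184.57142857]))]
3418 [0.16934854 0.17333918 0.20205621]
```

View pics/m.png

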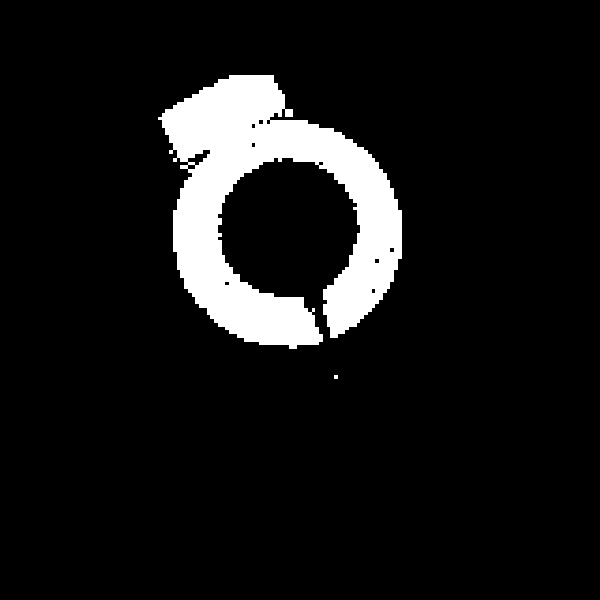

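```bash
cat >> meas.py <<'E'
from scipy.optimize import least_squares
def axis(t):
    pts=[]
    uu,vv=np.meshgrid(range(290,400),range(120,215))
    P=np.array([depthpt(t,u,v) for u,v in zip(uu.ravel(),vv.ravel())])
    k=(P[:,2]>.165)&(P[:,2]<.181);m=np.zeros((400,640),np.uint8);m[vv.ravel()[k],uu.ravel()[k]]=1
    m=cv2.morphologyEx(m,cv2.MORPH_OPEN,np.ones((3,3)))
    c=max(cv2.findContours(m,cv2.RETR_EXTERNAL,cv2.CHAIN_APPROX_NONE)[0],key=len)[:,0]
    w=np.array([onplane(t,u,v,.174)[:2] for u,v in c])
    f=lambda p:np.hypot(*(w-p[:2]).T)-p[2]
    r=least_squares(f,[.6,-.05,.0715],loss='soft_l1',f_scale=.001)
    return r.x
def proj(d,p):
    c=np.linalg.inv(d['T'])@np.append(p,1);x,y=c[:2]/c[2];g=1+float(d['k1'])*(x*x+y*y);f=200/np.tan(np.radians(float(d['vfov']))/2)
    return float(d['cx'])+f*x*g,float(d['cy'])+f*y*g
E
python3 - <<'E'
from meas import *
t=np.load('top0.npz');a=axis(t);print(a)
im=t['image'].astype(np.float32)
b=onplane(t,352.5,206,.183)[:2]-a[:2];r=onplane(t,349.14,184.57,.174)[:2]-a[:2]
ang=lambda v:np.degrees(np.arctan2(v[1],v[0]))
print('ball r,ang',np.hypot(*b),ang(b),'red',np.hypot(*r),ang(r))
th=np.arange(-180,180,1)
def samp(R):
    return np.array([cv2.remap(im,*[np.float32([[x]]) for x in proj(t,[a[0]+R*np.cos(np.radians(h)),a[1]+R*np.sin(np.radians(h)),.174])],cv2.INTER_LINEAR)[0,0] for h in th])
i=sum(samp(R).mean(1) for R in (.049,.051,.053))/3
for h,x in zip(th,i):
    if x<150: print(h,int(x),end='; ')
E
```

```text
[ 0.58791444 -0.02896824  0.06830906]
ball r,ang 0.11324053769308033 -159.3281940313464 red 0.0647518567672302 -149.8735121236848
-180 98; -179 116; -178 134; -164 143; -163 136; -162 132; -161 132; -160 134; -159 138; -158 139; -157 138; -156 127; -155 114; -154 106; -153 104; -152 98; -151 85; -150 75; -149 71; -148 81; -147 90; -146 96; -145 103; -144 113; -143 129; -142 146; -124 144; -123 125; -122 102; -121 93; -120 98; -119 114; -118 128; -117 138; -116 140; -115 141; -114 135; -113 129; -112 126; -111 124; -110 122; -109 126; -108 131; -107 135; -106 134; -105 130; -104 127; -103 123; -102 120; -101 120; -100 122; -99 125; -98 124; -97 120; -96 114; -95 100; -94 85; -93 80; -92 84; -91 87; -90 94; -89 100; -88 107; -87 115; -86 122; -85 126; -84 128; -83 130; -82 129; -81 127; -80 124; -79 121; -78 119; -77 122; -76 128; -75 133; -74 134; -73 135; -72 133; -71 130; -70 125; -69 123; -68 125; -67 121; -66 108; -65 95; -64 90; -63 96; -62 113; -61 125; -60 132; -59 140; -58 144; -57 145; -56 145; 119 133; 120 112; 121 111; 122 128; 149 127; 150 101; 151 92; 152 107; 153 134; 179 128;
```

```bash
python3 - <<'E'
from meas import *
t=np.load('top0.npz');a=axis(t)[:2]
th=np.radians([120.5,150.9,180.2,210.5,239,267.5,296]);P=a+.051*np.c_[np.cos(th),np.sin(th)]
k=np.radians(30*np.arange(3,-4,-1.))  # reading
def f(p):
    w=p[2]-k; d=P-p[:2]; return 1000*(-np.sin(w)*d[:,0]+np.cos(w)*d[:,1])
r=least_squares(f,[*a,np.radians(210)]);print(r.x[:2],np.degrees(r.x[2]),f(r.x).round(2))
c=r.x[:2];b=np.array([.48196,-.06894])-c
print(np.hypot(*b),'q deg',np.degrees(r.x[2]-np.arctan2(b[1],b[0]))%360)
for q in (0,30,60,90):
  w=r.x[2]-np.radians(q);print(q,c+.112*np.array([np.cos(w),np.sin(w)]))
# eyecup centre via disc bounding, pillar
for z,lo,hi in((.204,.2,.21),):
  uu,vv=np.meshgrid(range(300,380),range(130,190));Q=np.array([depthpt(t,u,v) for u,v in zip(uu.ravel(),vv.ravel())]);k2=(Q[:,2]>.199)&(Q[:,2]<.21);print('eyecup',Q[k2].mean(0),(Q[k2].max(0)+Q[k2].min(0))/2,k2.sum())
# bystanders
o=get_obs();from scipy.spatial.transform import Rotation as R;print(R.from_quat(o['tool_rot']).as_matrix().round(3))
E
```

```text
[ 0.58712371 -0.03127872] 208.2330840102805 [ 0.23 -0.01 -0.58  0.36  0.14  0.07 -0.2 ]
0.11170397683829333 q deg 8.529597744743853
0 [ 0.4884483  -0.08426139]
30 [ 0.47517697 -0.02782536]
60 [0.49190167 0.02768536]
90 [0.53414104 0.06739669]
eyecup [ 0.58598128 -0.03094235  0.202865  ] [ 0.58650301 -0.03079252  0.2030845 ] 243
[[ 0.975  0.224 -0.   ]
 [ 0.224 -0.975  0.002]
 [ 0.    -0.002 -1.   ]]
```

```bash
cat > go.py <<'E'
from h import *
from scipy.spatial.transform import Rotation as R
C=np.array([.58712,-.03128]);Z0=208.23
def pose(q,r,z,tang=0):  # q deg; tang = mm-shift ccw(-)/cw(+) of tool centre
    w=np.radians(Z0-q);u=np.array([np.cos(w),np.sin(w)]);cw=np.array([u[1],-u[0]])
    p=np.append(C+r*u+tang*cw,z);X=np.append(-u,0);Zt=np.array([0,0,-1.]);Y=np.cross(Zt,X)
    return p,R.from_matrix(np.c_[X,Y,Zt])
def delta(p,Rt,o=None):
    o=o or get_obs();R0=R.from_quat(o['tool_rot']);
    return (1000*R0.inv().apply(p-o['tcp_pos'])).round(1),(R0.inv()*Rt).as_rotvec().round(3)
E
python3 - <<'E'
from go import *
print(delta(*pose(8.5,.09,.26)),pose(8.5,.09,.26)[0])
E
```

```text
(array([ 475.9, -476.9,  -33.4]), array([-0.002, -0.   , -0.119])) [ 0.50240355 -0.06166293  0.26      ]
```

```bash
python3 -m crank '[{"offset":[20,-20,-34],"twist":[0,0,0],"gripper":50},{"offset":[60,-60,-34],"twist":[0,0,-0.03],"gripper":50},{"offset":[100,-100,-34],"twist":[0,0,-0.06],"gripper":50},{"offset":[140,-140,-34],"twist":[0,0,-0.09],"gripper":50},{"offset":[180,-180,-34],"twist":[0,0,-0.12],"gripper":50},{"offset":[220,-220,-34],"twist":[0,0,-0.12],"gripper":50},{"offset":[250,-250,-34],"twist":[0,0,-0.12],"gripper":50},{"offset":[250,-250,-34],"twist":[0,0,-0.12],"gripper":50}]' 10
python3 - <<'E'
from go import *
print(get_obs()['q'].round(2),delta(*pose(8.5,.09,.26)))
E
```

```text
time_s: 1.1
tcp_pos: [0.3353, -0.3305, 0.2609]
tool_rot: [0.984, 0.175, 0.0, -0.0]
force: [-0.3, -1.0, -0.6]
grip_width: 0.0499
[ 1.32  0.15 -0.66  1.94  0.11  1.08 -0.6 ] (array([ 249.7, -194.5,    1. ]), array([-0.   , -0.   ,  0.008]))
```

```bash
python3 -m crank '[{"offset":[35,-27,0],"twist":[0,0,0],"gripper":50},{"offset":[75,-58,0],"twist":[0,0,0],"gripper":50},{"offset":[120,-93,0],"twist":[0,0,0],"gripper":50},{"offset":[165,-128,0],"twist":[0,0,0],"gripper":50},{"offset":[210,-163,0],"twist":[0,0,0],"gripper":50},{"offset":[240,-187,0],"twist":[0,0,0],"gripper":50},{"offset":[250,-194,0],"twist":[0,0,0.008],"gripper":50},{"offset":[250,-194,0],"twist":[0,0,0.008],"gripper":50}]'
python3 - <<'E'
from go import *
print(get_obs()['q'].round(2),delta(*pose(8.5,.09,.165)))
cap('top','top1');d=cap('side','side1')
b=cv2.imread('pics/side1.png')[100:250,210:370]
cv2.imwrite('pics/sidez1.png',cv2.resize(b,(640,600),interpolation=cv2.INTER_CUBIC))
E
```

```text
time_s: 2.1
tcp_pos: [0.5029, -0.0666, 0.2603]
tool_rot: [0.986, 0.169, -0.0, -0.0]
force: [0.2, -0.4, -0.2]
grip_width: 0.0499
[ 0.81  0.27 -0.86  1.85  0.23  1.12 -1.36] (array([ 1.2, -4.7, 95.3]), array([-0.001,  0.   , -0.005]))
```

View pics/sidez1.png

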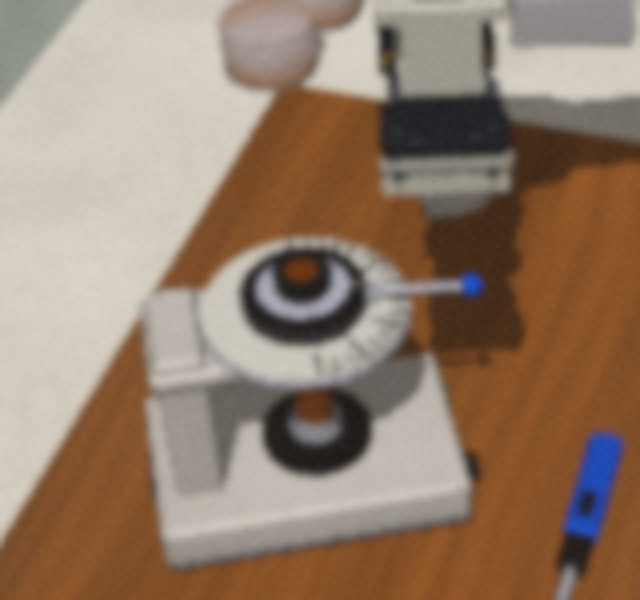

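View pics/top1.png

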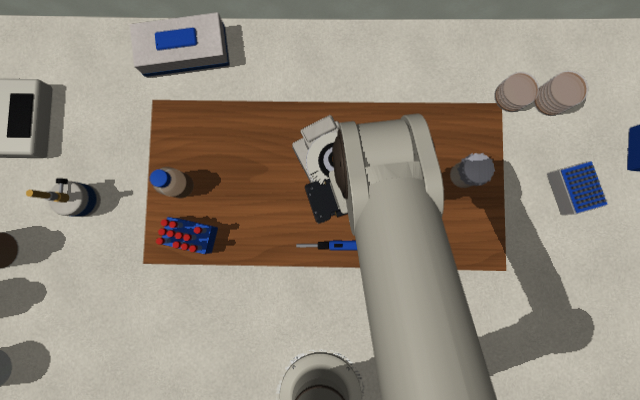

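```bash
python3 - <<'E'
from go import *
from meas import proj
s=np.load('side1.npz');t=np.load('top1.npz');p=get_obs()['tcp_pos'];print(p)
for z in(0,.05,.1,.2):print(proj(s,p+[0,0,z]),proj(t,p+[0,0,z]))
print(depthpt(s,322,140),depthpt(s,322,150),depthpt(s,322,120),depthpt(t,320,200))
a=cv2.imread('pics/side1.png')[0:230,200:440]
cv2.imwrite('pics/sidez2.png',cv2.resize(a,(626,600),interpolation=cv2.INTER_CUBIC))
E
```

```text
[ 0.50216092 -0.06807017  0.26026964]
(np.float64(319.7894706984153), np.float64(147.20936086233016)) (np.float64(354.9954907499653), np.float64(193.60141335657767))
(np.float64(319.47939648130983), np.float64(131.27856480332554)) (np.float64(357.1205202343591), np.float64(190.93522180408715))
(np.float64(319.14765655289983), np.float64(114.23060287855436)) (np.float64(359.5530984062571), np.float64(187.88333391171128))
(np.float64(318.4098226257698), np.float64(76.29857299713086)) (np.float64(365.65335197782554), np.float64(180.23082920832653))
[0.46995127 0.01773678 0.35402084] [ 0.48419363 -0.02797827  0.28644649] [ 0.48150712 -0.02261102  0.3784252 ] [0.47838084 0.00292793 0.36826482]
```

View pics/sidez2.png

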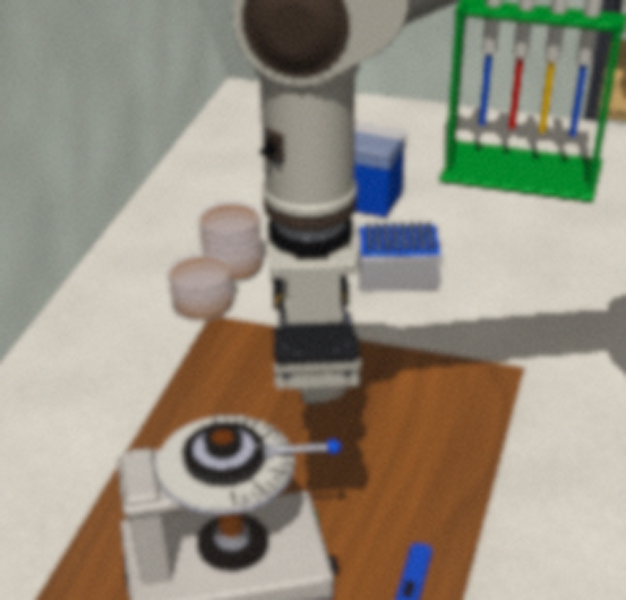

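```bash
python3 -m crank '[{"offset":[1,-5,15],"twist":[0,0,0],"gripper":50},{"offset":[1,-5,35],"twist":[0,0,0],"gripper":50},{"offset":[1,-5,50],"twist":[0,0,0],"gripper":50},{"offset":[1,-5,50],"twist":[0,0,0],"gripper":50}]'
python3 - <<'E'
from go import *
print(get_obs()['tcp_pos'],get_obs()['force'],delta(*pose(8.5,.09,.165)))
E
```

```text
time_s: 2.7
tcp_pos: [0.5006, -0.0618, 0.2092]
tool_rot: [0.986, 0.168, -0.001, -0.001]
force: [0.2, 0.3, 0.9]
grip_width: 0.0502
[ 0.50059532 -0.06183899  0.20917061] [0.23078738 0.32945458 0.92395453] (array([ 1.9,  0.5, 44.2]), array([-0.002,  0.003, -0.007]))
```

```bash
python3 -m crank '[{"offset":[1,0,10],"twist":[0,0,0],"gripper":50},{"offset":[1,0,22],"twist":[0,0,0],"gripper":50},{"offset":[1,0,34],"twist":[0,0,0],"gripper":50},{"offset":[1,0,42],"twist":[0,0,0],"gripper":50},{"offset":[1,0,42],"twist":[0,0,0],"gripper":50}]'
python3 - <<'E'
from go import *
print(get_obs()['tcp_pos'],get_obs()['force'],delta(*pose(8.5,.09,.167)))
for q in(8.5,15,20,25,30,35,40):print(q,*delta(*pose(q,.09,.167,.022)))
d=cap('side','side2')
b=cv2.imread('pics/side2.png')[100:250,210:370]
cv2.imwrite('pics/sidez3.png',cv2.resize(b,(640,600),interpolation=cv2.INTER_CUBIC))
E
```

```text
time_s: 3.32
tcp_pos: [0.5024, -0.0611, 0.168]
tool_rot: [0.986, 0.168, -0.001, -0.0]
force: [-0.2, 0.3, 0.2]
grip_width: 0.0499
[ 0.50235578 -0.06107199  0.16795818] [-0.16293767  0.29285993  0.18842757] (array([-0.1,  0.6,  1. ]), array([-0.001,  0.001, -0.006]))
8.5 [ -0.3 -21.4   1. ] [-0.001  0.001 -0.006]
15 [  2.7 -31.5   1. ] [-0.001  0.001  0.107]
20 [  5.8 -39.    1. ] [-0.001  0.001  0.194]
25 [  9.5 -46.1   1. ] [-0.001  0.001  0.282]
30 [ 13.8 -53.    1. ] [-0.001  0.001  0.369]
35 [ 18.7 -59.4   1. ] [-0.001  0.001  0.456]
40 [ 24.2 -65.4   1. ] [-0.001  0.001  0.544]
```

View pics/sidez3.png

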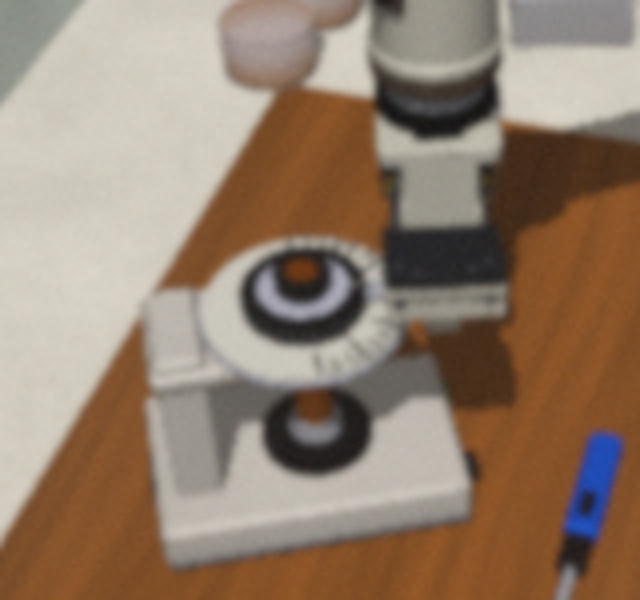

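```bash
python3 -m crank '[{"offset":[0,-6,1],"twist":[0,0,0],"gripper":50},{"offset":[0,-12,1],"twist":[0,0,0],"gripper":50},{"offset":[0,-18,1],"twist":[0,0,0],"gripper":50},{"offset":[0,-21,1],"twist":[0,0,0],"gripper":50},{"offset":[1,-26,1],"twist":[0,0,0.05],"gripper":50},{"offset":[2.7,-31.5,1],"twist":[0,0,0.107],"gripper":50},{"offset":[4,-35,1],"twist":[0,0,0.15],"gripper":50},{"offset":[5.8,-39,1],"twist":[0,0,0.194],"gripper":50}]'
python3 - <<'E'
from go import *
for q in(20,25,30,35,40,45,50):print(q,*delta(*pose(q,.09,.167,.022)))
d=cap('side','side3');cap('top','top3')
b=cv2.imread('pics/side3.png')[100:250,210:370]
cv2.imwrite('pics/sidez4.png',cv2.resize(b,(640,600),interpolation=cv2.INTER_CUBIC))
E
```

```text
time_s: 4.38
tcp_pos: [0.4953, -0.0227, 0.1678]
tool_rot: [0.997, 0.071, -0.0, 0.0]
force: [-0.7, -0.2, 0.0]
grip_width: 0.0501
20 [-0.4 -0.4  0.8] [ 0.001  0.    -0.002]
25 [ 1.9 -8.2  0.8] [0.001 0.    0.086]
30 [  4.8 -15.7   0.8] [0.001 0.    0.173]
35 [  8.4 -23.    0.8] [0.001 0.    0.26 ]
40 [ 12.5 -29.9   0.8] [0.001 0.    0.348]
45 [ 17.3 -36.4   0.7] [0.001 0.    0.435]
50 [ 22.6 -42.5   0.7] [0.001 0.    0.522]
```

View pics/sidez4.png

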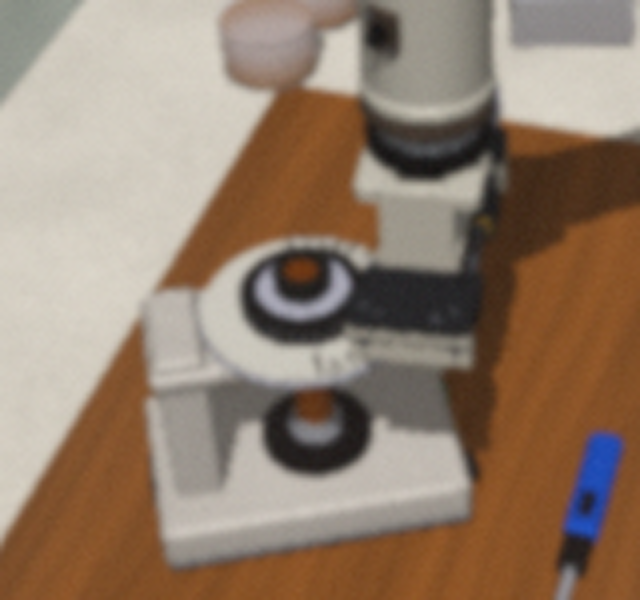

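```bash
python3 -m crank '[{"offset":[1,-4.5,1],"twist":[0,0,0.045],"gripper":50},{"offset":[2,-8.5,1],"twist":[0,0,0.086],"gripper":50},{"offset":[3.3,-12,1],"twist":[0,0,0.13],"gripper":50},{"offset":[4.8,-16,1],"twist":[0,0,0.173],"gripper":50},{"offset":[6.5,-19.5,1],"twist":[0,0,0.216],"gripper":50},{"offset":[8.4,-23,1],"twist":[0,0,0.26],"gripper":50},{"offset":[10.4,-26.5,1],"twist":[0,0,0.304],"gripper":50},{"offset":[12.5,-30,1],"twist":[0,0,0.348],"gripper":50}]'
python3 - <<'E'
from go import *
print(get_obs()['q'].round(2))
for q in(40,45,50,55,57,60):print(q,*delta(*pose(q,.09,.167,.022)))
E
```

```text
time_s: 5.48
tcp_pos: [0.5034, 0.0087, 0.1667]
tool_rot: [0.995, -0.102, -0.0, 0.0]
force: [-0.8, 0.2, 0.1]
grip_width: 0.0502
[ 0.52  0.36 -0.71  1.96  0.3   0.92 -2.11]
40 [ 0.1  0.1 -0.3] [0.    0.    0.001]
45 [ 2.4 -7.7 -0.3] [0.    0.    0.088]
50 [  5.3 -15.2  -0.3] [0.001 0.    0.175]
55 [  8.9 -22.5  -0.3] [0.001 0.    0.262]
57 [ 10.5 -25.3  -0.3] [0.001 0.    0.297]
60 [ 13.1 -29.4  -0.3] [0.001 0.    0.35 ]
```

```bash
python3 -m crank '[{"offset":[1.2,-4,0],"twist":[0,0,0.045],"gripper":50},{"offset":[2.4,-7.7,0],"twist":[0,0,0.088],"gripper":50},{"offset":[3.8,-11.5,0],"twist":[0,0,0.13],"gripper":50},{"offset":[5.3,-15.2,0],"twist":[0,0,0.175],"gripper":50},{"offset":[7,-19,0],"twist":[0,0,0.19],"gripper":50},{"offset":[8.2,-21,0],"twist":[0,0,0.19],"gripper":50},{"offset":[8.2,-21,0],"twist":[0,0,0.19],"gripper":50}]'
python3 - <<'E'
from go import *
print(get_obs()['q'].round(2),get_obs()['force'])
for q in(54,57,60):print(q,*delta(*pose(q,.09,.167,.022)))
for n in('top','side'):cap(n,n+'4')
b=cv2.imread('pics/side4.png')[100:250,210:370]
cv2.imwrite('pics/sidez5.png',cv2.resize(b,(640,600),interpolation=cv2.INTER_CUBIC))
b=cv2.imread('pics/top4.png')[100:260,260:420]
cv2.imwrite('pics/topz5.png',cv2.resize(b,(600,600),interpolation=cv2.INTER_CUBIC))
E
```

```text
time_s: 6.35
tcp_pos: [0.5159, 0.0281, 0.1667]
tool_rot: [0.981, -0.195, 0.0, -0.0]
force: [-0.1, -0.4, 0.1]
grip_width: 0.0499
[ 0.45  0.38 -0.67  1.93  0.29  0.92 -2.33] [-0.05696711 -0.42423551  0.07986911]
54 [-0.1  0.5 -0.3] [-0.     0.     0.057]
57 [ 1.4 -4.1 -0.3] [-0.     0.     0.109]
60 [ 3.2 -8.6 -0.3] [-0.     0.     0.161]
```

View pics/sidez5.png

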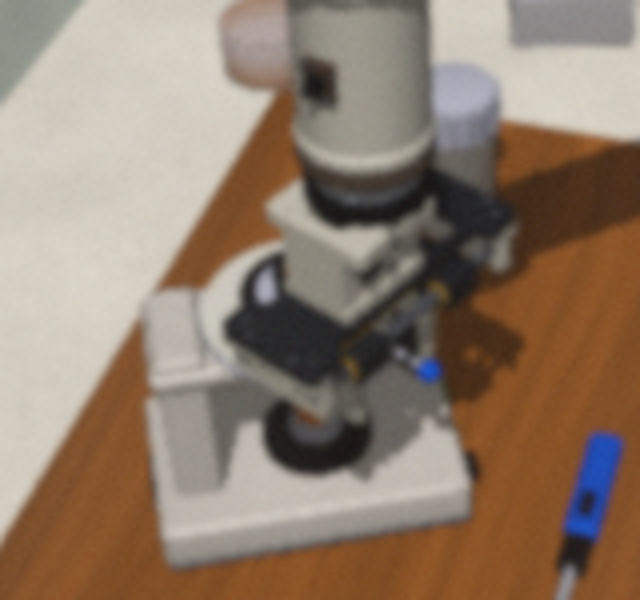

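View pics/topz5.png

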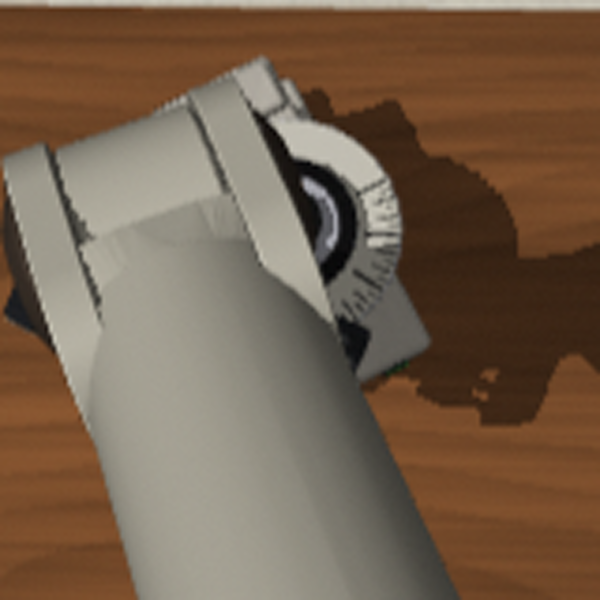

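```bash
cat > ang.py <<'E'
import sys
from meas import *
from go import C,Z0
def q_side(tag,box=(296,345,160,210)):
    s=np.load(tag+'.npz');b=ball(s,box);p=onplane(s,*b[1],.183)[:2]+[-.0016,.0013];v=p-C
    return b,p,np.hypot(*v),(Z0-np.degrees(np.arctan2(v[1],v[0])))%360
if __name__=='__main__':print(q_side(sys.argv[1]))
E
python3 ang.py side4; python3 ang.py side0
```

```text
((np.int32(28), array([316.67857143, 192.32142857])), array([0.48492968, 0.01759595]), np.float64(0.11327718442158989), np.float64(53.791023613303736))
((np.int32(17), array([327.11764706, 170.58823529])), array([ 0.48199253, -0.06896366]), np.float64(0.11167740820493241), np.float64(8.5094347784879))
```

```bash
python3 -m crank '[{"offset":[0.7,-2,0],"twist":[0,0,0.03],"gripper":50},{"offset":[1.4,-4,0],"twist":[0,0,0.06],"gripper":50},{"offset":[2.1,-6,0],"twist":[0,0,0.09],"gripper":50},{"offset":[2.8,-7.5,0],"twist":[0,0,0.1],"gripper":50},{"offset":[3,-8.2,0],"twist":[0,0,0.1],"gripper":50},{"offset":[3,-8.2,0],"twist":[0,0,0.1],"gripper":50}]'
python3 - <<'E'
from go import *
print(get_obs()['q'].round(2),get_obs()['force'])
for q in(57,60):print(q,*delta(*pose(q,.09,.167,.022)))
for n in('side',):cap(n,n+'5')
E
python3 ang.py side5
```

```text
time_s: 7.2
tcp_pos: [0.5217, 0.0346, 0.1667]
tool_rot: [0.97, -0.244, -0.0, -0.0]
force: [-0.6, 0.0, 0.3]
grip_width: 0.0497
[ 0.41  0.38 -0.64  1.92  0.29  0.93 -2.43] [-0.59149834  0.01909465  0.27660052]
57 [-1.   4.2 -0.3] [-0.     0.     0.008]
60 [ 0.3 -0.5 -0.3] [-0.     0.     0.061]
((np.int32(27), array([313.88888889, 194.48148148])), array([0.48947171, 0.02692526]), np.float64(0.11367954695191024), np.float64(59.02791989443901))
```

```bash
python3 -m crank '[{"offset":[0,8,0],"twist":[0,0,0],"gripper":50},{"offset":[0,18,0],"twist":[0,0,0],"gripper":50},{"offset":[0,21,0],"twist":[0,0,0],"gripper":50},{"offset":[0,21,-20],"twist":[0,0,0],"gripper":50},{"offset":[0,21,-50],"twist":[0,0,0],"gripper":50},{"offset":[0,21,-80],"twist":[0,0,0],"gripper":50},{"offset":[0,21,-100],"twist":[0,0,0],"gripper":50},{"offset":[0,21,-100],"twist":[0,0,0],"gripper":50}]'
python3 - <<'E'
from go import *
print(delta(np.array([.36,-.32,.27]),R.from_quat(get_obs()['tool_rot'])))
cap('side','side6')
E
python3 ang.py side6
```

```text
time_s: 8.25
tcp_pos: [0.5129, 0.0157, 0.2682]
tool_rot: [0.97, -0.245, 0.002, -0.0]
force: [0.8, -0.1, 0.2]
grip_width: 0.0504
(array([ 24.8, 368. ,  -2.2]), array([0., 0., 0.]))
((np.int32(23), array([313.7826087 , 194.08695652])), array([0.49014622, 0.02565005]), np.float64(0.11244974500355039), np.float64(58.645765575269024))
```

```bash
python3 -m crank '[{"offset":[2,30,0],"twist":[0,0,-0.05],"gripper":50},{"offset":[5,75,0],"twist":[0,0,-0.1],"gripper":50},{"offset":[8,125,0],"twist":[0,0,-0.2],"gripper":50},{"offset":[11,175,0],"twist":[0,0,-0.3],"gripper":50},{"offset":[15,225,0],"twist":[0,0,-0.4],"gripper":50},{"offset":[18,275,0],"twist":[0,0,-0.5],"gripper":50},{"offset":[22,320,0],"twist":[0,0,-0.5],"gripper":50},{"offset":[24,360,0],"twist":[0,0,-0.5],"gripper":50}]'
python3 - <<'E'
from go import *
print(get_obs()['q'].round(2))
cap('side','side7');cap('top','top7')
b=cv2.imread('pics/top7.png')[100:260,260:420]
cv2.imwrite('pics/topz7.png',cv2.resize(b,(600,600),interpolation=cv2.INTER_CUBIC))
E
python3 ang.py side7
```

```text
time_s: 9.3
tcp_pos: [0.3604, -0.3138, 0.2653]
tool_rot: [1.0, 0.002, -0.001, -0.001]
force: [0.6, 0.3, -0.2]
grip_width: 0.05
[ 1.09  0.15 -0.47  1.92  0.07  1.09 -0.98]
((np.int32(22), array([313.90909091, 194.09090909])), array([0.4898338 , 0.02557691]), np.float64(0.11268235492782273), np.float64(58.53326611891035))
```

View pics/topz7.png

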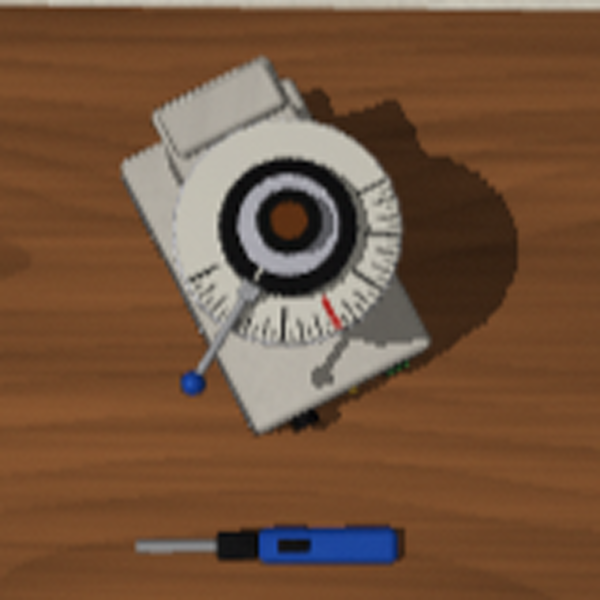

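View pics/top7.png

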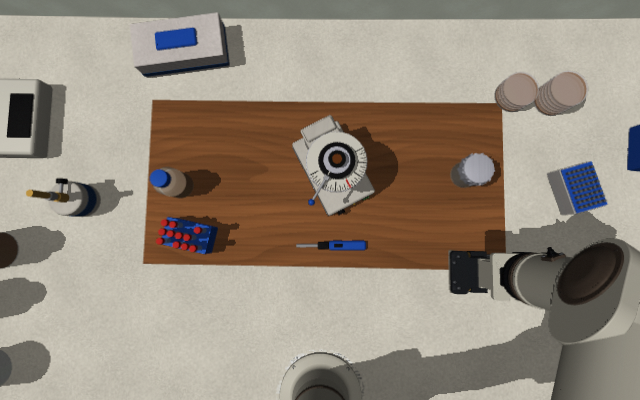

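```bash
python3 - <<'E'
from meas import *
t=np.load('top7.npz');a=np.array([.58712,-.03128])
im=t['image'].astype(np.float32)
b=ball(t,(290,330,180,215));p=onplane(t,*b[1],.183)[:2];print(b,p)
def prof(R,th,c):
    uv=np.array([proj(t,[c[0]+R*np.cos(h),c[1]+R*np.sin(h),.174]) for h in th],np.float32)
    return cv2.remap(im,uv[:,0].reshape(1,-1),uv[:,1].reshape(1,-1),cv2.INTER_CUBIC)[0]
P=[];K=[];z0=np.radians(208.23)
for k in(90,30,0,-30,-60,-90):
  for Rr in(.049,.052,.055,.058):
    th=z0-np.radians(k)+np.radians(np.arange(-4.5,4.6,.25));g=prof(Rr,th,a)
    g=g[:,1] if True else 0
    w=np.clip(np.median(g)-g,0,None);w[w<.3*w.max()]=0;h=(w*th).sum()/w.sum()
    P.append(a+Rr*np.array([np.cos(h),np.sin(h)]));K.append(np.radians(k))
P=np.array(P);K=np.array(K)
def f(x):
    w=x[2]-K;d=P-x[:2];return 1000*(-np.sin(w)*d[:,0]+np.cos(w)*d[:,1])
r=least_squares(f,[*a,z0],loss='soft_l1',f_scale=.4);c=r.x[:2];print(c,np.degrees(r.x[2]),f(r.x).reshape(-1,4).round(2))
for cc in(c,a):
  v=p-cc;print('r',np.hypot(*v),'q',np.degrees(r.x[2]-np.arctan2(v[1],v[0]))%360, (208.23-np.degrees(np.arctan2(v[1],v[0])))%360)
# rod direction vs axis-free: lever white index etc; bystander compare
t0=np.load('top0.npz')['image'].astype(int);d=np.abs(t0-t['image'].astype(int)).sum(2)>90
for n,(x0,x1,y0,y1) in dict(bottle=(145,190,160,200),rack=(150,220,210,260),beaker=(450,500,148,190),lighter=(290,370,235,255),pillar=(300,345,113,145)).items():print(n,d[y0:y1,x0:x1].sum())
E
```

```text
(np.int32(23), array([310.91304348, 201.7826087 ])) [0.49006397 0.0254641 ]
[ 0.58673703 -0.03095917] 208.285374806513 [[ 0.08 -0.23  0.43  0.14]
 [-0.08 -0.12 -0.09 -0.15]
 [ 0.06 -0.02 -0.12 -0.14]
 [ 0.48  0.16  0.08  0.03]
 [ 0.42 -0.02 -0.14  0.06]
 [ 0.03 -0.29  0.04 -0.23]]
r 0.11193420336369284 q 58.555364526363284 58.49998971985028
r 0.11242671727948683 q 58.598193797410275 58.542818990897274
bottle 0
rack 0
beaker 0
lighter 0
pillar 1
```

```bash
python3 - <<'E'
from meas import *
for tag,q0 in(('top7',58.5),('top0',8.5)):
  t=np.load(tag+'.npz');c=np.array([.5869,-.0311]);im=t['image'].astype(np.float32);im=im if 1 else 0
  for R in(.080,.085,.09,.095,.1,.112):
    th=np.radians(208.26-q0+np.arange(-6,6.1,.25));uv=np.array([proj(t,[c[0]+R*np.cos(h),c[1]+R*np.sin(h),.184]) for h in th],np.float32)
    g=cv2.remap(im,uv[:,0].reshape(1,-1),uv[:,1].reshape(1,-1),cv2.INTER_CUBIC)[0]
    s=np.linalg.norm(g-(g[0]+(g[-1]-g[0])*np.linspace(0,1,len(g))[:,None]),axis=1);w=np.where(s>.4*s.max(),s,0)
    print(tag,R,round(208.26-np.degrees((w*th).sum()/w.sum()),2),end='; ')
  print()
E
```

```text
top7 0.08 58.25; top7 0.085 58.74; top7 0.09 58.76; top7 0.095 58.87; top7 0.1 58.9; top7 0.112 58.58; 
top0 0.08 7.45; top0 0.085 7.69; top0 0.09 7.19; top0 0.095 7.1; top0 0.1 7.05; top0 0.112 8.43;
```

```bash
python3 -c "
from plant import finish_job,get_obs
print(get_obs()['time_s'],get_obs()['joint_velocities'].round(3));print(finish_job())"
```

```text
9.4 [-0.04  -0.015 -0.072  0.018 -0.039  0.005 -0.053]
the job is handed in; nothing more can be done
None
```

I pushed the lever clockwise from about +8.5° to just under +60° with the inner face of one fingertip. I then backed off, lifted straight up, moved the arm clear and handed the job in at 9.4 s.

- **Lever reading:** after release, the ball seen from above and from the side reads about 58.5°. The rod's line in the top view reads 58.3–58.9°. The arm's own position while still touching the lever suggested about 59.5–60°. These disagree by roughly 1°, but all lie inside the 57–63° window. I chose not to nudge it further.
- **Forces:** the measured tool force stayed around 1 N at every reading I took.
- **Surroundings:** comparing the top pictures from before and after, the bottle, rack, beaker and lighter show no change. Only one pixel changed around the instrument's pillar.
- **At hand-in:** the arm was well clear of everything, but its joints were still settling slightly (up to 0.07 rad/s).

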